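Zero the scale and weigh the arched mirror

TASK

Get the arch-topped mirror onto the scale: first turn the scale's knob until its pointer reads zero (points at the long mark on the dial). Then draw the arch-topped mirror straight up out of its rack slot by its top edge and stand it gently, centred, on the ledge of the scale's easel, leaning back against the backrest, with the knob still on zero. Leave the other mirrors, the glue bottle and the tape roll where they are.

Things in the scene. Friction and masses are not known exactly. Their poses are not given: they have to be found in the camera images.
- arch_mirror: The mirror to move: white-framed, 10 mm thick (its own x), 120 mm wide (its own y), 170 mm tall (its own z): 110 mm straight sides topped by a half-round of 60 mm radius. About 0.35 kg (varies), silvered face to its -x. Origin: centre of its bottom edge face. It starts upright in any one of the rack's three slots. The only arched one. A light 10 N grip holds it.
- square_mirror_a: Bystander in another slot: rectangular white-framed mirror, 10 x 120 x 130 mm tall, origin and axes as the arched one.
- square_mirror_b: Bystander in another slot, same as square_mirror_a.
- rack: Fixed slotted plywood rack, 140 mm (its x) x 170 mm (its y). Origin: centre of its underside; z up. The mirrors stand on its 15 mm base board in three upright slots at x = -40, 0, +40 mm, each 13 mm wide (x), 124 mm long (y), open on top. The slots are cut in two end posts (|y| from 50 to 75 mm) reaching 105 mm above the table; between the posts it is open.
- scale: Fixed grey bench scale, housing 260 mm (its x) x 200 mm (its y) x 50 mm high. Origin: centre of its underside; z up, front is -x. The knob stands on a white dial, 100 mm across, at x = -90 mm, y = 0; the dial's top is at z = 52 mm. The dial has short ticks and one long, thick zero mark, straight in front (-x) of the knob. The aluminium easel stands behind the dial.
- seat (a point): Point on the ledge where the centre of the mirror's bottom edge lies when it stands flat against the backrest: mid-width, 5 mm in front of the backrest's face. In the scale's frame x = +63, y = 0, z = 76 mm; axes as the scale's (not tilted). A mirror there leans back 0.20 rad; with its foot further forward it still falls back onto the backrest.
- zero_knob (a joint): Angle of the knob about the vertical, rad; 0 = pointer on the zero mark; positive = turned counter-clockwise seen from above. Starts positive (0.45 to 1.2), so it must be turned clockwise to zero; stops at +-2.2; light friction (0.04 N m), stays where left.
- knob_grip (a point): On the knob's axis, 76 mm above the table: height to grip. The black knob is a bar 50 mm long (its x), 13 mm wide (its y), from 62 to 88 mm above the table, on a skirt 52 mm across. A thin steel pointer sticks out of the skirt along the bar, to its -x. This point's axes turn with the knob; at zero they match the scale's.
- glue_bottle: Bystander: white glue bottle, 54 mm across, 140 mm tall, origin under its centre.
- tape_roll: Bystander: paper tape ring lying flat, 90 mm across, 30 mm high, origin under its centre.
- backrest_top (a point): Middle of the top edge of the easel's backrest, on its front face. The easel is tilted back 0.20 rad about the scale's y axis (top leans to +x). Backrest 110 mm wide, 100 mm tall along the slope; ledge at its foot 130 mm wide, square to it, 23 mm clear from backrest to a front lip 10 mm high and 6 mm thick.
Mind the look-alikes: they are no part of the job. Leave any black look-alike of the arch_mirror alone.

How it is judged (in metres and radians):
On the way, in this order (a step that is already met when the one before it is completed fails the run):
1. the knob's pointer is on zero (within 0.09 rad) while the mirror is still in the rack (value of joint zero_knob between -0.09 and 0.09 rad and distance of arch_mirror from where it was at the start of the episode below 0.01 m), for 0.3 s.
2. the arched mirror has been drawn upright out of its slot, its bottom above the rack's posts (z of arch_mirror in the frame of rack above 0.106 m and horizontal distance between arch_mirror and rack below 0.08 m and angle between arch_mirror's own z axis and vertical below 0.3 rad), for 0.05 s.
At the end, for the whole second after the job is handed in: The arched mirror stands at rest on the easel's ledge: the centre of its bottom edge within 22 mm (horizontally) of the seat point and from 6 mm below to 8 mm above it, leaning 0.13 to 0.40 rad from vertical, its width within 0.12 rad of the scale's; the knob is within 0.09 rad of zero (horizontal distance between arch_mirror and seat below 0.022 m and z of arch_mirror in the frame of seat between -0.006 and 0.008 m and angle between arch_mirror's own z axis and vertical between 0.13 and 0.4 rad and angle between the y axis of arch_mirror and the y axis of scale, either way round below 0.12 rad and linear speed of arch_mirror below 0.02 m/s and value of joint zero_knob between -0.09 and 0.09 rad); the robot touches nothing.
It fails at once if another mirror shifted by over 15 mm (distance of any of square_mirror_a, square_mirror_b from where it was at the start of the episode above 0.015 m).
It fails at once if the glue bottle or tape roll shifted by over 15 mm (distance of any of glue_bottle, tape_roll from where it was at the start of the episode above 0.015 m).
It fails at once if the arched mirror tipped over (more than 0.7 rad) (angle between arch_mirror's own z axis and vertical above 0.7 rad).
It fails at once if the mirror set down hard on the scale or wrenched against the rack (over 40 N) (contact force between arch_mirror and scale above 40 N or contact force between arch_mirror and rack above 40 N).
It also fails if it takes over 61 s, if anything falls off the work surface, if the arm or the gripper's body presses on something with over 40 N, if the wrist force passes 120 N, or if a joint passes its speed limit or range.

ROBOT

A 6-joint arm with a two-finger parallel gripper is mounted at the origin on the work surface. World frame = base frame: x ahead of the robot, y to its left, z up, the work surface at z = 0. Lengths are in mm, angles in rad, forces in N, time in s.
With the tool pointing down it reaches from about 350 to 775 mm from the base axis. Payload 7.3 kg.
Tool frame: the origin (TCP) lies at the centre of the arm's flange, where the gripper is bolted on; the fingertips stand 178 mm ahead of it and the grasp point (between the pads) lies 159 mm ahead of it; z points along the fingers, y is the line along which they close (so a half turn about z gives the same grasp; the last joint's range is limited). The gripper opens to 92 mm and grips with 3 to 60 N. Pads are 19 mm wide; open, the fingers measure 130 mm over their backs; the gripper's body (75 mm by 190 mm) begins 47 mm behind the grasp point.
Start: joints at [-1.414, 0.342, 1.524, -0, 1.275, -0.146], TCP at [156.572, -501.112, 404.741] pointing down, gripper open.
Joint ranges: [-2.53, 2.53], [-0.77, 2.02], [0.04, 2.7], [-1, 4.14], [0.28, 2.66], [-3.11, 3.11]. Speed limits (rad/s): [2.57, 2.57, 3.14, 3.14, 3.14, 3.14].

INTERFACE

Orientations are given as [roll, pitch, yaw] about the fixed x, y, z axes, in that order (R = Rz(yaw) Ry(pitch) Rx(roll)).
In Python, from plant import * gives the robot as it stands. The module is installed in compiled form; this text tells all that it offers.
- The arm moves only by the shell command python3 -m inch 'ROWS'. ROWS is JSON, a list of rows, each a list of 5 numbers: the shift along the tool's x, y, z in m, then the turn about the tool's z in rad, then the opening, from 0 (shut) to 1 (fully open). In form: [[tx, ty, tz, spin, claw], ...]. A call has 1 to 8 rows; each row is the pose to reach, as a shift and turn from the pose commanded when the call began, along the tool's axes at that moment; what a row does not reach only later rows make up. A row lasts 1/12 s, in which the tool goes at most 41.7 mm and 7.16 degrees, less where a joint would pass 70% of its speed; a pose out of reach is approached as far as the arm can. A call with a gripper value outside its range is refused whole. The fingers move at their own pace and stop on an object; the grip force is fixed at half the most. Time passes only in rows, so rows that repeat a pose let the fingers close. It gives the time, the measured TCP pose, the force, the opening and the grip force at its end, in the units of the state.
- get_obs(): the state, without advancing time (a new reading comes with each control period).
- capture(name): name is "scene" or "side" or "wrist"; returns a dict with "color" (480x640x3 uint8, red, green, blue), "intrinsics" (3x3 intrinsics, pixels), "distortion" ([k1, k2, p1, p2, k3] as OpenCV has them; the pictures are not rectified), "pose" (4x4, takes a point from camera to world coordinates). Camera axes: x right, y down, z forward; pixel columns grow to the right and rows downward; lengths in mm; the calibration is good to about 2 mm. A picture is of the moment at which its call begins. There is no depth.
- close_job(): hands the job in; it is judged then, once.
Trained networks look in a picture, given as the dict that the camera call returned (one of the last four; its "shot" number tells which), for a name from the list of things; names that differ only in an ending like _2 or _b are one class to them, and where a whole thing is asked for, a point or a joint stands for the part that bears it (a point fixed in the world has none). Each returns a list of dicts, best first, with "conf" (0 to 1); they miss things now and then, are a little off and sometimes report something else, mostly with a low value. They report only what shows in the picture. A call takes as long as a camera call. They do not tell look-alikes from the thing itself.
- look_for(picture, target): "rect" ([centre column, centre row, width, height] in pixels, round what is visible of it).
- trace(picture, target): "pixels" (480x640 bool, what is visible of it) and "rect" ([centre column, centre row, width, height] in pixels, round what is visible of it).
- tip_of(picture, target): "centre" ([column, row] in pixels: a listed point, or the origin of a listed thing).
The state is a dict: "time": time; "joint_positions": joint angles; "dq": joint speeds; "tau": joint torques, N m; "tool_pos": TCP position; "tcp_rot": TCP orientation; "contact_force": force on the tool from outside, world axes, zero at the start; "moment": the same for the moment, N m; "grip_width": finger opening in mm; "finger_force": force on a finger pad.
Only numpy, scipy, OpenCV 4.12 (cv2) and the standard library are available. Lean on these libraries where they do the work, as an engineer would, in place of code of your own. Each camera call takes 0.05 s, during which the arm holds its last target. There are 200 camera calls.

## Working session

There is one attempt and no reset: what is moved stays moved. The work goes in short steps, Python scripts to look and compute and a shell command to move; the robot and the scene stay as the last step left them, time stands still between calls to the robot, and variables do not carry over. Pictures are saved under pics/ and viewed, at most 10 in all, crops included, and the job is handed in when it is done.

```bash
mkdir -p pics; python3 - <<'E'
from plant import *
import cv2,numpy as np
o=get_obs();print({k:np.round(v,3).tolist() for k,v in o.items()})
ims=[]
for n in("scene","side"):
    c=capture(n);cv2.imwrite(f"pics/{n}.png",c["color"][:,:,::-1]);np.savez(f"{n}.npz",K=c["intrinsics"],D=c["distortion"],P=c["pose"])
    print(n,np.round(c["pose"],3).tolist(),np.round(c["intrinsics"],1).tolist())
    for t in("arch_mirror","square_mirror_a","rack","scale","seat","zero_knob","knob_grip","glue_bottle","tape_roll","backrest_top"):
        a=[(np.round(d["centre"]).tolist(),round(d["conf"],2)) for d in tip_of(c,t)] if t!="zero_knob" else []
        b=[(np.round(d["rect"]).tolist(),round(d["conf"],2)) for d in look_for(c,t)] if t not in("seat","backrest_top") else []
        print(t,a,b)
E
```

```text
{'time': 0.0, 'joint_positions': [-1.414, 0.343, 1.525, 0.0, 1.275, -0.146], 'dq': [0.002, -0.001, -0.001, 0.001, -0.0, -0.0], 'tau': [-0.001, -43.125, -24.422, 0.071, 0.056, -0.0], 'tool_pos': [156.527, -500.98, 404.023], 'tcp_rot': [-3.14, -0.0, 0.303], 'contact_force': [0.424, 0.333, 0.391], 'moment': [-0.037, -0.009, 0.025], 'finger_force': 0.0, 'grip_width': 91.787}
scene [[-0.163, 0.775, -0.61, 1163.443], [0.987, 0.121, -0.109, 111.556], [-0.011, -0.62, -0.785, 919.555], [0.0, 0.0, 0.0, 1.0]] [[492.6, 0.0, 324.8], [0.0, 492.6, 246.2], [0.0, 0.0, 1.0]]
arch_mirror [([433.0, 303.0], 0.83), ([440.0, 237.0], 0.83), ([349.0, 262.0], 0.64), ([332.0, 210.0], 0.55)] [([444.0, 283.0, 62.0, 57.0], 0.98), ([447.0, 214.0, 59.0, 54.0], 0.92), ([331.0, 193.0, 26.0, 75.0], 0.87), ([354.0, 244.0, 48.0, 71.0], 0.81)]
square_mirror_a [] [([445.0, 247.0, 56.0, 22.0], 0.61)]
rack [([436.0, 292.0], 0.97)] [([440.0, 281.0, 86.0, 85.0], 0.89)]
scale [([231.0, 270.0], 0.58)] [([226.0, 270.0, 129.0, 123.0], 0.75)]
seat [([203.0, 273.0], 0.64)] []
zero_knob [] [([374.0, 358.0, 31.0, 47.0], 0.73), ([243.
[... 733 characters left out ...]
356.0, 297.0, 52.0, 86.0], 0.63)]
square_mirror_a [([339.0, 405.0], 0.9), ([310.0, 405.0], 0.67)] [([338.0, 376.0, 10.0, 82.0], 0.96), ([313.0, 378.0, 14.0, 88.0], 0.64), ([312.0, 400.0, 94.0, 126.0], 0.5)]
rack [([309.0, 410.0], 0.84)] [([313.0, 398.0, 92.0, 126.0], 0.59)]
scale [([319.0, 216.0], 0.61)] [([320.0, 194.0, 134.0, 126.0], 0.62)]
seat [([297.0, 183.0], 0.83)] []
zero_knob [] [([361.0, 200.0, 21.0, 31.0], 0.95)]
knob_grip [([362.0, 197.0], 0.71)] [([361.0, 201.0, 19.0, 25.0], 0.94)]
glue_bottle [([209.0, 338.0], 0.71), ([210.0, 278.0], 0.54)] []
tape_roll [([207.0, 281.0], 0.68)] [([206.0, 275.0, 49.0, 44.0], 0.59)]
backrest_top [([284.0, 142.0], 0.76), ([321.0, 212.0], 0.46)] []
```

View pics/scene.png

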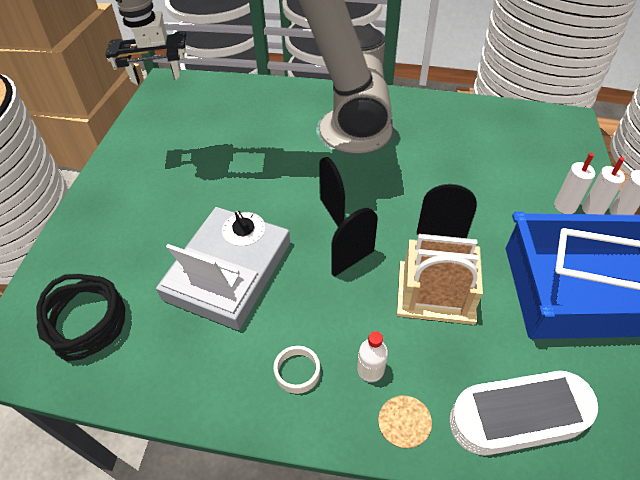

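View pics/side.png

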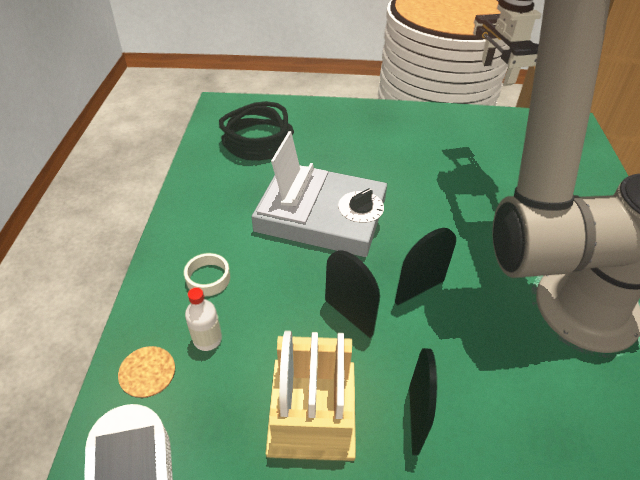

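Scene view: white arch-topped mirror with a brown back at (445,283) in the rack's slot farthest from the robot. Three black arched look-alikes stand free at (332,190), (354,242) and (447,212). Scale is at (226,268) with the knob at (243,224), tape roll at (297,370), bottle at (372,358). In the side view the arched one is the leftmost mirror in the rack, (287,374).

```bash
cat > h.py <<'E'
import numpy as np,cv2
def ray(c,p):
    K,D,P=c
    u=cv2.undistortPoints(np.array([[p]],float),K,D)[0,0]
    d=P[:3,:3]@np.array([u[0],u[1],1]);return P[:3,3],d/np.linalg.norm(d)
def onz(c,p,z):
    o,d=ray(c,p);return o+d*(z-o[2])/d[2]
def tri(obs):
    A=np.zeros((3,3));b=np.zeros(3)
    for c,p in obs:
        o,d=ray(c,p);M=np.eye(3)-np.outer(d,d);A+=M;b+=M@o
    x=np.linalg.solve(A,b)
    return x,[round(float(np.linalg.norm((np.eye(3)-np.outer(d,d))@(x-o))),1) for o,d in [ray(c,p) for c,p in obs]]
def proj(c,X):
    K,D,P=c;T=np.linalg.inv(P);r=cv2.Rodrigues(T[:3,:3])[0]
    return cv2.projectPoints(np.array(X,float).reshape(-1,1,3),r,T[:3,3],K,D)[0].reshape(-1,2)
def load(n):
    f=np.load(n+".npz");return f["K"],f["D"],f["P"]
def cam(c): return c["intrinsics"],np.array(c["distortion"],float),c["pose"]
E
python3 - <<'E'
from h import *
s,d=load("scene"),load("side")
R=lambda x:(np.round(x[0]).tolist(),x[1])
for n,a,b in(("knob",(241,219),(362,197)),("seat",(203,273),(297,183)),("btop",(190,252),(284,142)),("rack",(436,292),(309,410)),("arch",(433,303),(289,404)),("scale",(231,270),(319,216)),("bottle",(370,372),(209,338)),("tape",(296,372),(207,281))):print(n,R(tri([(s,a),(d,b)])))
print("housing top"); 
for p in((217,208),(290,232),(239,309),(163,285)):print(p,np.round(onz(s,p,50)))
for p in((387,180),(371,239),(254,214)):print(p,np.round(onz(d,p,50)))
print("arch top scene",R(tri([(s,(446,255)),(d,(287,334))])))
print("black", [np.round(onz(s,p,0)[:2]) for p in((345,222),(334,273),(376,240),(420,232))],[np.round(onz(d,p,0)[:2]) for p in((397,304),(374,335),(330,303),(414,452))])
E
```

```text
knob ([463.0, -207.0, 79.0], [1.9, 1.9])
seat ([610.0, -255.0, 65.0], [1.3, 1.3])
btop ([637.0, -249.0, 177.0], [3.4, 3.4])
rack ([544.0, 250.0, 5.0], [3.1, 3.1])
arch ([578.0, 244.0, 11.0], [3.5, 3.5])
scale ([555.0, -216.0, 6.0], [1.2, 1.2])
bottle ([745.0, 122.0, -5.0], [3.3, 3.3])
tape ([773.0, -20.0, -5.0], [3.3, 3.3])
housing top
(217, 208) [ 411. -287.   50.]
(290, 232) [458. -96.  50.]
(239, 309) [ 677. -157.   50.]
(163, 285) [ 646. -337.   50.]
(387, 180) [ 403. -302.   50.]
(371, 239) [ 443. -108.   50.]
(254, 214) [ 695. -164.   50.]
arch top scene ([582.0, 233.0, 196.0], [4.4, 4.4])
black [array([365.,  20.]), array([522.,  17.]), array([410., 102.]), array([369., 206.])] [array([389.,  18.]), array([435.,  93.]), array([521.,  25.]), array([373., 312.])]
```

```bash
python3 - <<'E'
import cv2
a=cv2.imread("pics/scene.png")[170:340,150:300];b=cv2.imread("pics/side.png")[310:470,240:380]
import numpy as np
cv2.imwrite("pics/crop1.png",np.hstack([cv2.resize(a,(420,476),interpolation=3),cv2.resize(b,(380,476),interpolation=3)]))
E
```

```text
(no output)
```

View pics/crop1.png

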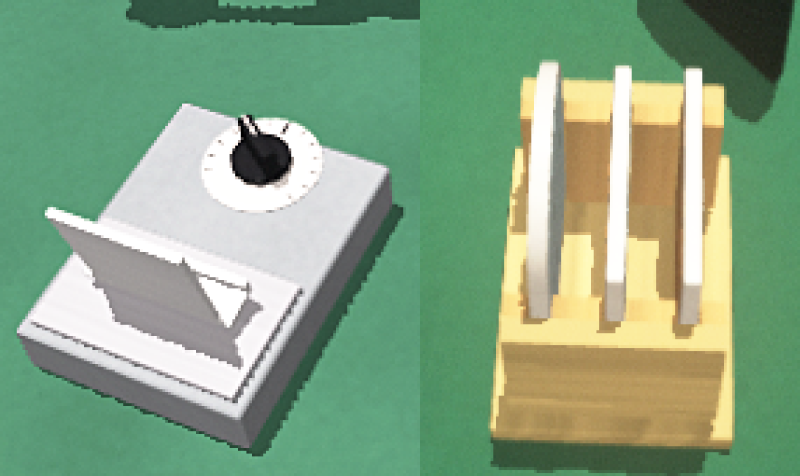

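Crop: on the dial the pointer is at crop (245,118), left of the long mark (285,128), so it must turn clockwise. The side view shows one round-topped white mirror in the far (+x) slot and two square ones. Moving over the knob for a closer look.

```bash
python3 -m inch '[[0.03,-0.015,0,0,1],[0.065,-0.033,0,0,1],[0.1,-0.05,0,0,1],[0.135,-0.067,0,0,1],[0.17,-0.084,0,0,1],[0.205,-0.101,0,0,1],[0.24,-0.118,0,0,1],[0.265,-0.132,0,0,1]]' && python3 -m inch '[[0.03,-0.014,0,0,1],[0.06,-0.03,0,0,1],[0.09,-0.045,0,0,1],[0.11,-0.055,0,0,1],[0.115,-0.057,0,0,1],[0.115,-0.057,0,0,1]]'
python3 - <<'E'
from plant import *
from h import *
c=capture("wrist");cv2.imwrite("pics/w1.png",c["color"][:,:,::-1]);C=cam(c);np.savez("w1.npz",K=C[0],D=C[1],P=C[2])
o=get_obs();print(o["tool_pos"],o["tcp_rot"]);print(np.round(C[2],3).tolist(),C[0][0,0])
for t,z in(("knob_grip",76),("seat",76),("backrest_top",174),("scale",0)):
    print(t,[(np.round(d["centre"]).tolist(),round(d["conf"],2),np.round(onz(C,d["centre"],z)).tolist()) for d in tip_of(c,t)])
E
```

```text
time: 2.47
tool_pos: [371.8, -294.0, 404.9]
tcp_rot: [3.141, -0.001, 0.304]
contact_force: [0.1, 0.5, 0.2]
grip_width: 91.5
finger_force: 0.0
time: 2.97
tool_pos: [463.7, -206.4, 404.6]
tcp_rot: [3.142, 0.0, 0.306]
contact_force: [-0.9, -0.7, 0.1]
grip_width: 91.8
finger_force: 0.0
[ 462.98535557 -207.24595732  404.55995992] [3.14148873e+00 6.49904466e-04 3.04340159e-01]
[[0.301, -0.912, -0.278, 539.594], [-0.954, -0.288, -0.088, -184.009], [0.0, 0.291, -0.957, 384.708], [0.0, 0.0, 0.0, 1.0]] 378.678431828252
knob_grip [([323.0, 228.0], 0.7, [469.0, -206.0, 76.0])]
seat [([427.0, 62.0], 0.79, [614.0, -242.0, 76.0]), ([321.0, 231.0], 0.73, [467.0, -206.0, 76.0])]
backrest_top []
scale [([369.0, 137.0], 0.87, [553.0, -228.0, 0.0])]
```

View pics/w1.png

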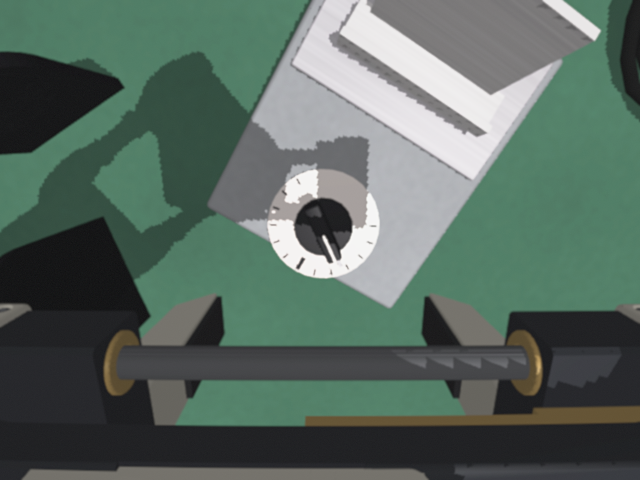

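Wrist view: dial centre (324,223), long zero mark (301,264), pointer tip (337,261), housing front corners (208,206) and (389,307); the ledge is at the top right.

```bash
python3 - <<'E'
from h import *
C=load("w1");a=lambda v:np.arctan2(v[1],v[0])
P=lambda p,z:onz(C,p,z)[:2]
dial=P((323.7,223.2),52);print("dial",dial)
m=P((301,264),52)-dial;t=P((337.5,261),57)-dial
print("zero dir yaw",a(-m),np.linalg.norm(m),"pointer yaw",a(-t),np.linalg.norm(t))
f1,f2,l,r=P((208,206),50),P((389,307),50),P((320,3),50),P((560,62),50)
e=f1-f2;print("front",f1,f2,np.linalg.norm(e),"yaw",a(e)-np.pi/2,"left",a(l-f1),"right",a(r-f2))
y=-0.25;print("from front mid",(f1+f2)/2+40*np.array([np.cos(y),np.sin(y)]))
# refine edges: check zero mark/ pointer pixels by image
im=cv2.imread("pics/w1.png")[160:290,260:390];cv2.imwrite("pics/w1c.png",cv2.resize(im,(600,600),interpolation=cv2.INTER_CUBIC))
E
```

```text
dial [ 468.501183   -207.56374927]
zero dir yaw -0.1920781353493624 44.047796082156864 pointer yaw 0.6594971821761555 36.35942443008761
front [ 452.00375244 -104.29279026] [ 408.02878086 -293.07309298] 193.83446758104995 yaw -0.22886132785774516 left -0.2557087139334038 right -0.23002365840444008
from front mid [ 468.77276352 -208.57909999]
```

View pics/w1c.png

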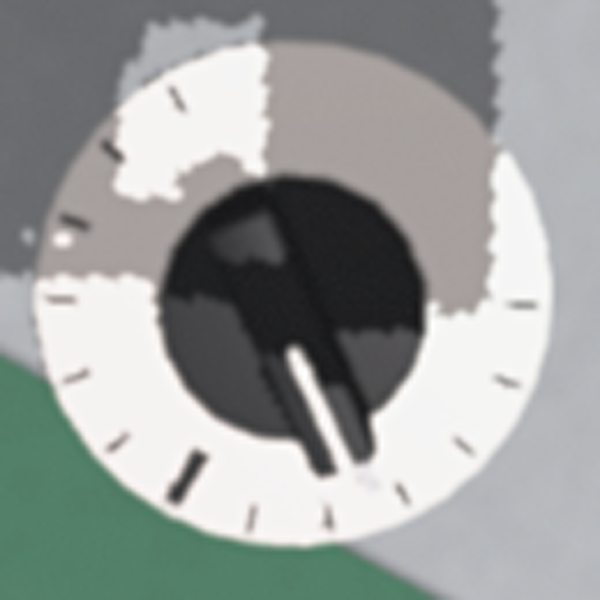

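```bash
python3 - <<'E'
from h import *
C=load("w1");a=lambda v:np.arctan2(v[1],v[0]);q=lambda p:(260+p[0]/4.615,160+p[1]/4.615)
P=lambda p,z:onz(C,q(p),z)[:2]
im=cv2.cvtColor(cv2.imread("pics/w1.png"),cv2.COLOR_BGR2GRAY)
b=[P((245,215),88),P((348,462),88)];print("bar",b,a(b[0]-b[1]),(b[0]+b[1])/2)
E_=[P(p,52) for p in((33,292),(552,298),(290,40),(292,547))];print("dial",np.round(E_,1).tolist(),np.mean(E_,0))
d=np.mean(E_,0);m=P((188,477),52);print("mark",a(d-m),a(P((175,498),52)-P((202,455),52)), a(P((202,455),52)-P((175,498),52)))
# ticks pairs symmetric about mark
T=[P(p,52) for p in((118,442),(250,518),(75,377),(328,518),(61,299),(402,494),(463,446),(75,221),(507,380),(112,150))]
cc=cv2.minEnclosingCircle(np.array(T,np.float32));
A=np.c_[2*np.array(T),np.ones(len(T))];s=np.linalg.lstsq(A,(np.array(T)**2).sum(1),rcond=None)[0];print("tick centre",s[:2],np.sqrt(s[2]+s[:2]@s[:2]),"mark yaw",a(s[:2]-m))
g=im.astype(np.float32)
def line(p0,p1,z):
    p0,p1=np.array(p0,float),np.array(p1,float);n=np.array([-(p1-p0)[1],(p1-p0)[0]]);n/=np.linalg.norm(n);pts=[]
    gb=cv2.GaussianBlur(g,(0,0),1)
    for t in np.linspace(.05,.95,60):
        o=p0+t*(p1-p0);k=np.arange(-6,6.1,.5);x=o[None]+k[:,None]*n
        v=cv2.remap(gb,x[:,0].astype(np.float32)[None],x[:,1].astype(np.float32)[None],1)[0];dv=np.abs(np.diff(v));i=dv.argmax();pts.append(onz(C,x[i]+.25*n,z)[:2])
    vx,vy,x0,y0=cv2.fitLine(np.array(pts,np.float32),cv2.DIST_HUBER,0,.01,.01).ravel();return np.arctan2(vy,vx),(x0,y0)
print(line((208,206),(270,95),50),line((389,307),(480,178),50),line((208,206),(389,307),50))
E
```

```text
bar [array([ 486.47822358, -192.9558186 ]), array([ 449.42632674, -223.61719705])] 0.6913007215450125 [ 467.95227516 -208.28650783]
dial [[453.2, -159.1], [482.5, -255.9], [514.1, -192.3], [417.7, -223.2]] [ 466.87212426 -207.64346456]
mark -0.21336295613114245 2.8982475194602846 -0.24334513412950878
tick centre [ 466.23958062 -207.92472691] 45.173345900399084 mark yaw -0.22321991422438817
(np.float32(-0.23611443), (np.float32(507.2173), np.float32(-115.3859))) (np.float32(-0.22800624), (np.float32(478.5766), np.float32(-311.34845))) (np.float32(1.3446311), (np.float32(430.82547), np.float32(-191.25288)))
```

```bash
python3 -m inch '[[0.003,0.002,0.02,-0.1,1],[0.003,0.002,0.045,-0.2,1],[0.003,0.002,0.07,-0.3,1],[0.003,0.002,0.09,-0.386,1],[0.003,0.002,0.11,-0.386,1],[0.003,0.002,0.13,-0.386,1],[0.003,0.002,0.15,-0.386,1],[0.003,0.002,0.16,-0.386,1]]' && python3 -m inch '[[0,0,0,0,1],[0,0,0,0,0.6],[0,0,0,0,0.3],[0,0,0,0,0],[0,0,0,0,0],[0,0,0,0,0],[0,0,0,0,0],[0,0,0,0,0]]'
```

```text
time: 3.88
tool_pos: [465.3, -209.0, 242.7]
tcp_rot: [-3.139, 0.001, 0.687]
contact_force: [-1.0, 0.2, -1.1]
grip_width: 91.9
finger_force: 0.0
time: 4.55
tool_pos: [466.4, -208.4, 245.0]
tcp_rot: [3.141, -0.0, 0.689]
contact_force: [-0.0, -0.1, 0.4]
grip_width: 50.0
finger_force: 0.0
```

```bash
python3 -m inch '[[0,0,0,0,0],[0,0,0,0,0],[0,0,0,0,0],[0,0,0,0,0],[0,0,0,0,0],[0,0,0,0,0],[0,0,0,0,0],[0,0,0,0,0]]'
```

```text
time: 5.22
tool_pos: [465.7, -207.4, 244.5]
tcp_rot: [-3.138, 0.0, 0.689]
contact_force: [-3.1, 5.0, 3.8]
grip_width: 12.8
finger_force: 30.0
```

```bash
python3 -m inch '[[0,0,0,0.1,0],[0,0,0,0.2,0],[0,0,0,0.32,0],[0,0,0,0.44,0],[0,0,0,0.56,0],[0,0,0,0.68,0],[0,0,0,0.8,0],[0,0,0,0.9,0]]' && python3 -m inch '[[0,0,0,0.017,0],[0,0,0,0.017,0],[0,0,0,0.017,0]]' && python3 -m inch '[[0,0,0,0,0.3],[0,0,0,0,0.4],[0,0,0,0,0.4],[0,0,0,0,0.4],[0,0,0,0,0.4],[0,0,-0.03,0,0.6],[0,0,-0.06,0,0.8],[0,0,-0.1,0,1]]' && python3 -m inch '[[0,0,-0.04,0,1],[0,0,-0.08,0,1],[0,0,-0.08,0,1]]'
cat > look.py <<'E'
import sys
from plant import *
from h import *
n=sys.argv[1]
c=capture("wrist");cv2.imwrite(f"pics/{n}.png",c["color"][:,:,::-1]);C=cam(c);np.savez(n+".npz",K=C[0],D=C[1],P=C[2])
o=get_obs();print(np.round(o["tool_pos"],1),np.round(o["tcp_rot"],4),o["time"])
for t in sys.argv[2:]:
    t,z=t.split(":")
    print(t,[(np.round(d["centre"]).tolist(),round(d["conf"],2),np.round(onz(C,d["centre"],float(z))).tolist()) for d in tip_of(c,t)])
E
python3 look.py w2 knob_grip:76 seat:76 backrest_top:174; python3 - <<'E'
from h import *
C=load("w2");p=proj(C,[466.5,-208,52])[0];print(p)
im=cv2.imread("pics/w2.png");x,y=int(p[0]),int(p[1]);x0=max(0,x-65);y0=max(0,y-65);print(x0,y0)
k=cv2.resize(im[y0:y0+130,x0:x0+130],(500,500),interpolation=cv2.INTER_CUBIC);cv2.imwrite("pics/w2c.png",k)
E
```

```text
time: 5.88
tool_pos: [465.5, -206.8, 244.5]
tcp_rot: [-3.138, 0.004, -0.217]
contact_force: [-3.1, 9.5, 5.3]
grip_width: 12.9
finger_force: 30.0
time: 6.13
tool_pos: [465.6, -206.8, 244.5]
tcp_rot: [-3.138, 0.004, -0.228]
contact_force: [-4.0, 9.0, 6.0]
grip_width: 12.7
finger_force: 30.0
time: 6.8
tool_pos: [465.8, -208.3, 344.0]
tcp_rot: [-3.14, 0.004, -0.229]
contact_force: [1.7, -1.1, -0.3]
grip_width: 52.1
finger_force: 0.0
time: 7.05
tool_pos: [467.2, -208.9, 432.8]
tcp_rot: [3.137, -0.014, -0.228]
contact_force: [0.8, -0.7, 0.0]
grip_width: 72.4
finger_force: 0.0
[ 466.8 -208.8  429.1] [ 3.1382 -0.0092 -0.2283] 7.1
knob_grip [([319.0, 234.0], 0.61, [467.0, -209.0, 76.0])]
seat [([315.0, 52.0], 0.91, [615.0, -240.0, 76.0])]
backrest_top []
[318.46250667 228.06410057]
253 163
```

View pics/w2c.png

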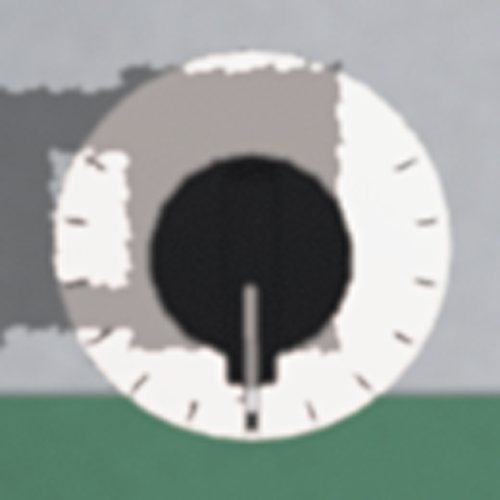

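The pointer lies on the long mark (crop column 250 for both). Now to the rack.

```bash
python3 -m inch '[[-0.002,-0.025,0,-0.03,1],[-0.004,-0.06,0,-0.06,1],[-0.006,-0.095,0,-0.09,1],[-0.008,-0.13,0,-0.12,1],[-0.01,-0.165,0,-0.15,1],[-0.012,-0.2,0,-0.18,1],[-0.014,-0.235,0,-0.2,1],[-0.016,-0.265,0,-0.228,1]]' && python3 -m inch '[[0.006,-0.03,0,0,1],[0.012,-0.065,0,0,1],[0.018,-0.1,0,0,1],[0.024,-0.13,0,0,1],[0.028,-0.16,0,0,1],[0.03,-0.18,0,0,1],[0.03,-0.18,0,0,1],[0.03,-0.18,0,0,1]]'; python3 look.py w3 arch_mirror:15 rack:0 square_mirror_a:15
```

```text
time: 7.92
tool_pos: [510.6, 55.5, 422.6]
tcp_rot: [-3.141, 0.004, 0.001]
contact_force: [-0.3, -0.1, 0.6]
grip_width: 91.9
finger_force: 0.0
time: 8.58
tool_pos: [540.6, 234.1, 422.3]
tcp_rot: [3.14, 0.004, 0.002]
contact_force: [-0.1, -0.7, -0.7]
grip_width: 91.4
finger_force: 0.0
[540.7 233.2 422.8] [3.14e+00 3.40e-03 5.00e-04] 8.6333
arch_mirror [([484.0, 262.0], 0.96, [488.0, 57.0, 15.0]), ([314.0, 174.0], 0.64, [582.0, 240.0, 15.0])]
rack []
square_mirror_a [([310.0, 216.0], 0.67, [539.0, 245.0, 15.0]), ([311.0, 250.0], 0.67, [502.0, 245.0, 15.0]), ([310.0, 172.0], 0.23, [584.0, 245.0, 15.0])]
```

View pics/w3.png

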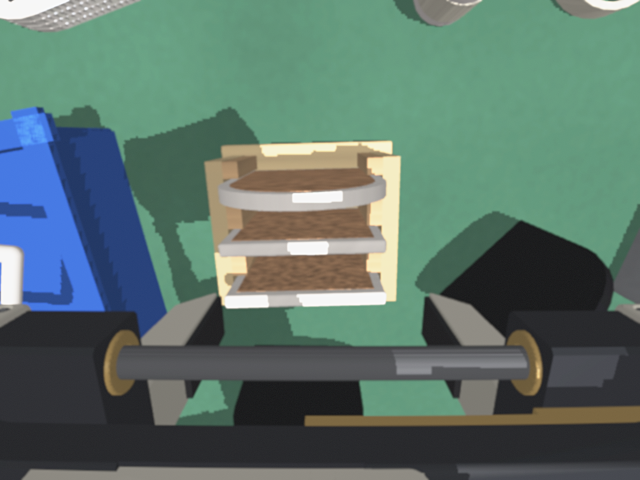

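Wrist view of the rack: arched mirror's top band runs from (221,188) to (385,187), apex about (303,197), in the far slot. Two straight-topped mirrors at rows 244 and 299. The black arched boards at (520,270) and (298,400) stand outside the rack, so the white arch in the rack is the one meant.

```bash
python3 - <<'E'
from h import *
from plant import get_obs
C=load("w3");P=lambda p,z:onz(C,p,z)[:2];a=lambda v:np.arctan2(v[1],v[0])
print("j",np.round(get_obs()["joint_positions"],3))
print("w view",a(P((222,147),15)-P((391,142),15))-np.pi/2, P((222,147),15),P((391,142),15))
for n,l,r in(("mid",(221,246),(385,242)),("near",(228,302),(385,297))):print(n,P(l,145),P(r,145),a(P(l,145)-P(r,145))-np.pi/2)
print("arch apex",P((303,197),185),P((303,192),185),P((303,203),185),"sides z125",P((220,188),125),P((385,187),125))
k=cv2.imread("pics/w3.png")[130:320,195:415];cv2.imwrite("pics/w3c.png",cv2.resize(k,(695,600),interpolation=cv2.INTER_CUBIC))
E
```

```text
j [ 0.275  0.448  1.307 -0.     1.388  1.848]
w view 0.029805321091756376 [608.47629686 331.65146714] [613.45322492 164.71972385]
mid [544.5704263  304.27984824] [547.66083595 188.24814726] 0.026627888602638983
near [501.24579446 302.45267801] [505.43853202 186.09028882] 0.03601614352596161
arch apex [585.72569754 243.73371119] [588.59869709 243.69678984] [582.24955212 243.77853531] sides z125 [582.8126123  307.20587534] [583.67666806 186.83743756]
```

View pics/w3c.png

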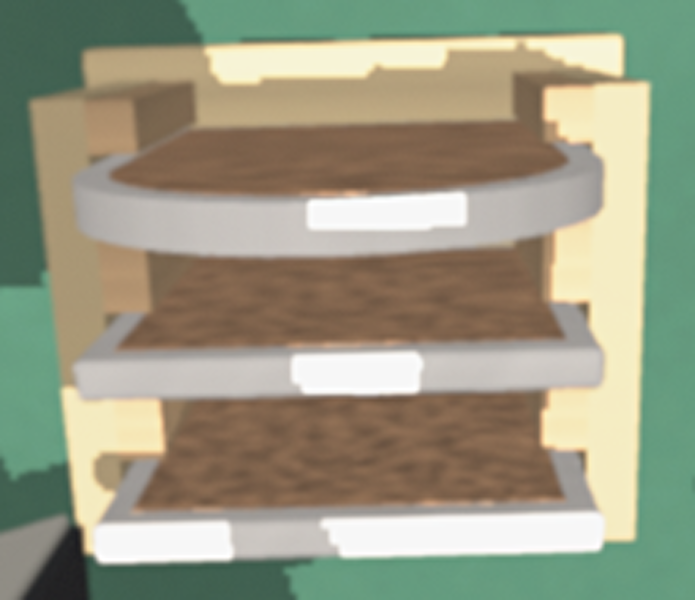

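```bash
python3 -m inch '[[0.01,-0.003,0,-0.11,0.4],[0.02,-0.007,0,-0.23,0.4],[0.03,-0.01,0,-0.35,0.4],[0.043,-0.013,0,-0.47,0.4],[0.043,-0.013,0,-0.59,0.4],[0.043,-0.013,0,-0.71,0.4],[0.043,-0.013,0,-0.83,0.4],[0.043,-0.013,0,-0.95,0.4]]' && python3 -m inch '[[0,0,0,-0.12,0.4],[0,0,0,-0.24,0.4],[0,0,0,-0.36,0.4],[0,0,0,-0.48,0.4],[0,0,0,-0.6,0.4],[0,0,0,-0.65,0.4],[0,0,0,-0.65,0.4],[0,0,0,-0.65,0.4]]'; python3 look.py w4 arch_mirror:15 square_mirror_a:15; python3 - <<'E'
from h import *
k=cv2.imread("pics/w4.png");C=load("w4")
p=proj(C,[[588.3,246,185],[578.3,246,185],[583.3,306,125],[583.3,186,125]]);print(p.round())
for q in p: cv2.circle(k,tuple(int(v) for v in q),3,(0,0,255),1)
cv2.imwrite("pics/w4m.png",k)
E
```

```text
time: 9.45
tool_pos: [584.0, 245.0, 424.6]
tcp_rot: [-3.142, 0.0, 0.954]
contact_force: [0.4, 0.4, -0.3]
grip_width: 42.9
finger_force: 0.0
time: 10.12
tool_pos: [583.9, 245.4, 424.8]
tcp_rot: [3.142, 0.0, 1.597]
contact_force: [0.3, -0.3, -0.3]
grip_width: 36.5
finger_force: 0.0
[583.9 245.6 424.7] [-3.1416e+00  2.0000e-04  1.5968e+00] 10.1667
arch_mirror [([127.0, 198.0], 0.78, [380.0, 258.0, 15.0])]
square_mirror_a [([246.0, 211.0], 0.86, [504.0, 246.0, 15.0]), ([283.0, 210.0], 0.81, [543.0, 248.0, 15.0])]
[[329. 267.]
 [312. 267.]
 [323. 161.]
 [319. 312.]]
```

View pics/w4m.png

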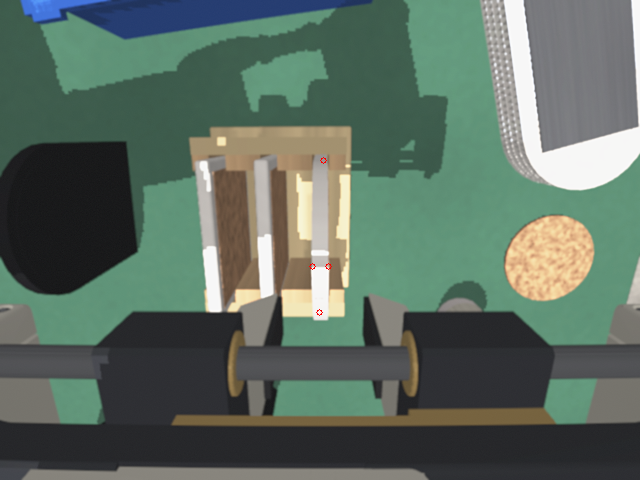

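The markers land on the arched mirror's edge (320,267), and the fingers straddle it (275 to 375). Descending and gripping.

```bash
python3 -m inch '[[0,0,0.02,0,0.4],[0,0,0.045,0,0.4],[0,0,0.065,0,0.4],[0,0,0.08,0,0.4],[0,0,0.09,0,0.4],[0,0,0.094,0,0.4],[0,0,0.094,0,0.4],[0,0,0.094,0,0.4]]' && python3 -m inch '[[0,0,0,0,0.2],[0,0,0,0,0.1],[0,0,0,0,0],[0,0,0,0,0],[0,0,0,0,0],[0,0,0,0,0],[0,0,0,0,0],[0,0,0,0,0]]'
```

```text
time: 10.93
tool_pos: [584.0, 246.4, 331.5]
tcp_rot: [3.14, -0.0, 1.6]
contact_force: [-0.2, -0.3, 0.0]
grip_width: 36.6
finger_force: 0.0
time: 11.6
tool_pos: [583.6, 246.4, 331.0]
tcp_rot: [-3.141, 0.0, 1.6]
contact_force: [-2.2, 1.0, 4.8]
grip_width: 9.7
finger_force: 30.0
```

```bash
python3 -m inch '[[0,0,-0.005,0,0],[0,0,-0.015,0,0],[0,0,-0.03,0,0],[0,0,-0.045,0,0],[0,0,-0.06,0,0],[0,0,-0.075,0,0],[0,0,-0.09,0,0],[0,0,-0.105,0,0]]' && python3 -m inch '[[0,0,-0.015,0,0],[0,0,-0.03,0,0],[0,0,-0.045,0,0],[0,0,-0.06,0,0],[0,0,-0.075,0,0],[0,0,-0.08,0,0],[0,0,-0.08,0,0],[0,0,-0.08,0,0]]'; python3 - <<'E'
from plant import *
import numpy as np
print(np.round(get_obs()["joint_positions"],3))
E
```

```text
time: 12.27
tool_pos: [583.8, 246.3, 436.7]
tcp_rot: [3.141, 0.0, 1.6]
contact_force: [-0.1, 0.2, -2.8]
grip_width: 10.0
finger_force: 30.0
time: 12.93
tool_pos: [583.8, 246.3, 515.2]
tcp_rot: [-3.141, 0.0, 1.6]
contact_force: [0.2, 0.3, -3.9]
grip_width: 9.9
finger_force: 30.0
[ 0.278  0.509  0.965 -0.     1.668  0.249]
```

```bash
python3 -m inch '[[-0.008,0,0,0,0],[-0.025,0.001,0,0,0],[-0.05,0.002,0,0,0],[-0.08,0.003,0,0,0],[-0.11,0.004,0,0,0],[-0.14,0.005,0,0,0],[-0.17,0.006,0,0,0],[-0.2,0.006,0,0,0]]' && python3 -m inch '[[-0.03,0.001,0,0,0],[-0.06,0.002,0,0,0],[-0.09,0.003,0,0,0],[-0.12,0.004,0,0,0],[-0.15,0.005,0,0,0],[-0.18,0.006,0,0,0],[-0.205,0.006,0,0,0],[-0.23,0.006,0,0,0]]' && python3 -m inch '[[-0.02,0,0,0.04,0],[-0.035,0,0,0.08,0],[-0.048,0,0,0.13,0],[-0.055,0,0,0.18,0],[-0.058,0,0,0.23,0],[-0.058,0,0,0.257,0],[-0.058,0,0,0.257,0],[-0.058,0,0,0.257,0]]'
```

```text
time: 13.6
tool_pos: [595.4, 44.6, 514.5]
tcp_rot: [-3.14, 0.0, 1.6]
contact_force: [1.1, -0.1, -3.0]
grip_width: 10.0
finger_force: 30.0
time: 14.27
tool_pos: [607.8, -185.3, 514.4]
tcp_rot: [-3.139, -0.001, 1.599]
contact_force: [1.0, -0.4, -2.5]
grip_width: 10.1
finger_force: 30.0
time: 14.93
tool_pos: [609.9, -241.2, 515.1]
tcp_rot: [-3.14, -0.0, 1.343]
contact_force: [0.3, 0.5, -2.3]
grip_width: 9.9
finger_force: 30.0
```

```bash
python3 -m inch '[[0,0,0.01,0,0],[0,0,0.025,0,0],[0,0,0.045,0,0],[0,0,0.06,0,0],[0,0,0.075,0,0],[0,0,0.085,0,0],[0,0,0.092,0,0],[0,0,0.094,0,0]]' && python3 -m inch '[[0,0,0,0,0],[0,0,0,0,0],[0,0,0,0,0]]'
python3 - <<'E'
from plant import *
from h import *
s,d=capture("scene"),capture("side");S,Dd=cam(s),cam(d);t=get_obs()["tool_pos"];print(t)
yw=-0.228;ux=np.array([np.cos(yw),np.sin(yw)]);uy=np.array([-ux[1],ux[0]])
kn=np.array([466.4,-208]);seat=kn+153*ux
Z=76
def bp(x,y,z): q=seat+x*ux+y*uy;return [q[0],q[1],Z+z]
c,si=np.cos(.2),np.sin(.2)
w=lambda a,y,b:bp(5+a*(-c)+b*si,y,-1+a*si+b*c)  # a forward from backrest along ledge, b up slope; foot of backrest approx
pts={"red":[w(0,-55,100),w(0,55,100),w(0,55,0),w(0,-55,0)],"lip":[w(23,65,10),w(23,-65,10),w(23,65,0),w(23,-65,0)]}
mb=t[:2];zb=t[2]-316
mir=[[*(mb+dx*ux+dy*uy),zb] for dx,dy in((-5,60),(-5,-60),(5,60),(5,-60))]
outs=[]
for im,C,n in((s,S,"scene"),(d,Dd,"side")):
    for k in("arch_mirror","seat","backrest_top"):print(n,k,[(np.round(x["centre"],1).tolist(),round(x["conf"],2)) for x in tip_of(im,k)][:4])
    print("proj bottom",proj(C,[*mb,zb]).round(1),"seat",proj(C,[*seat,76]).round(1),"btop",proj(C,w(0,0,100)).round(1))
    p0=proj(C,[*seat,110])[0].astype(int);x0,y0=p0-[50,70];f=4
    k=cv2.resize(im["color"][y0:y0+140,x0:x0+100,::-1],None,fx=f,fy=f,interpolation=cv2.INTER_CUBIC)
    for P,col in((pts["red"],(0,0,255)),(pts["lip"],(255,0,0)),(mir,(0,200,0))):
        for q in proj(C,P):cv2.circle(k,tuple(int(v) for v in (q-[x0,y0]+.5)*f),4,col,1)
    outs.append(k)
cv2.imwrite("pics/hover.png",np.hstack(outs))
E
```

```text
time: 15.6
tool_pos: [609.9, -240.9, 420.5]
tcp_rot: [-3.14, -0.0, 1.343]
contact_force: [-0.8, 0.3, -2.7]
grip_width: 9.6
finger_force: 30.0
time: 15.85
tool_pos: [610.0, -241.2, 422.8]
tcp_rot: [3.14, 0.001, 1.343]
contact_force: [0.0, -0.7, -3.5]
grip_width: 9.3
finger_force: 30.0
[ 609.96502863 -241.14537562  422.5626457 ]
scene arch_mirror [([332.0, 212.8], 0.88), ([201.3, 260.0], 0.7), ([440.8, 236.0], 0.62), ([352.1, 265.0], 0.6)]
scene seat [([205.8, 273.4], 0.75), ([372.0, 371.1], 0.38)]
scene backrest_top [([192.4, 251.2], 0.63), ([241.4, 218.6], 0.32)]
proj bottom [[204.8 261.8]] seat [[206.3 272.3]] btop [[189.8 253. ]]
side arch_mirror [([416.0, 419.4], 0.89), ([349.8, 316.5], 0.87), ([418.7, 287.5], 0.86), ([297.6, 178.1], 0.61)]
side seat [([293.5, 182.5], 0.62)]
side backrest_top [([283.8, 144.9], 0.88), ([206.3, 339.6], 0.43)]
proj bottom [[295.8 172.8]] seat [[293.6 183.1]] btop [[281.6 145.2]]
```

View pics/hover.png

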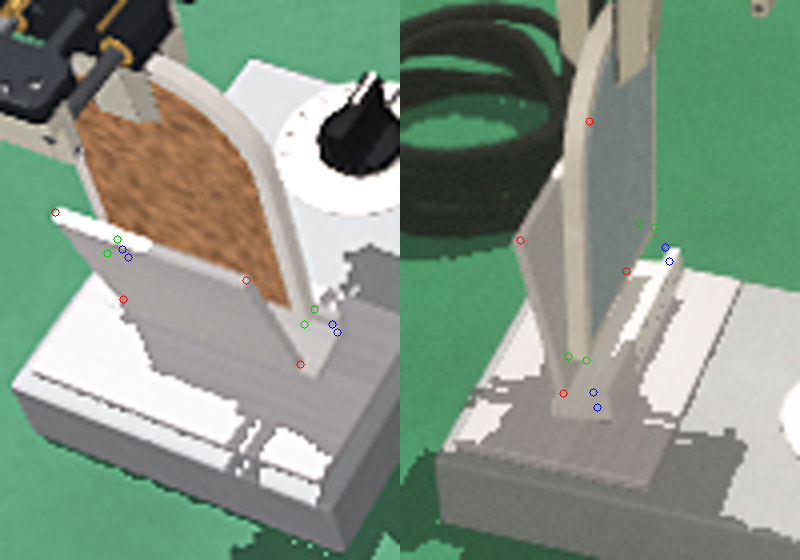

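Hover crops: the predicted mirror foot (green), backrest corners (red) and lip (blue) all land on the real edges. The mirror's foot is centred and hangs between lip and backrest, so I lower it gently.

```bash
python3 -m inch '[[0,0,0.006,0,0],[0,0,0.012,0,0],[0,0,0.017,0,0],[0,0,0.021,0,0],[0,0,0.023,0,0],[0,0,0.023,0,0],[0,0,0.023,0,0],[0,0,0.023,0,0]]' && python3 -m inch '[[0,0,0.001,0,0],[0,0,0.002,0,0],[0,0,0.002,0,0],[0,0,0.002,0,0]]' && python3 -m inch '[[0,0,0.001,0,0],[0,0,0.0015,0,0],[0,0,0.0015,0,0],[0,0,0.0015,0,0]]'
```

```text
time: 16.92
tool_pos: [610.0, -241.2, 399.0]
tcp_rot: [3.141, 0.0, 1.343]
contact_force: [0.2, -0.2, -2.7]
grip_width: 9.7
finger_force: 30.0
time: 17.25
tool_pos: [609.9, -241.1, 396.7]
tcp_rot: [3.142, 0.0, 1.343]
contact_force: [0.8, 0.2, -2.7]
grip_width: 9.8
finger_force: 30.0
time: 17.58
tool_pos: [609.9, -241.1, 395.2]
tcp_rot: [-3.141, 0.0, 1.343]
contact_force: [0.7, 0.4, -3.1]
grip_width: 9.8
finger_force: 30.0
```

```bash
for i in 1 ; do python3 -m inch '[[0,0,0.0005,0,0],[0,0,0.001,0,0],[0,0,0.001,0,0],[0,0,0.001,0,0]]'; python3 -m inch '[[0,0,0.0005,0,0],[0,0,0.001,0,0],[0,0,0.001,0,0],[0,0,0.001,0,0]]';  done
```

```text
time: 17.92
tool_pos: [609.9, -241.1, 394.5]
tcp_rot: [3.141, 0.0, 1.343]
contact_force: [1.1, 0.1, -2.0]
grip_width: 10.0
finger_force: 30.0
time: 18.25
tool_pos: [609.9, -241.1, 394.3]
tcp_rot: [3.14, 0.001, 1.343]
contact_force: [-1.7, 0.5, 6.0]
grip_width: 10.0
finger_force: 30.0
```

```bash
python3 -m inch '[[0,0,0,0,0.13],[0,0,0,0,0.15],[0,0,0,0,0.18],[0,0,0,0,0.21],[0,0,0,0,0.24],[0,0,0,0,0.28],[0,0,0,0,0.32],[0,0,0,0,0.36]]' && python3 -m inch '[[0,0,0,0,0.4],[0,0,0,0,0.44],[0,0,0,0,0.48],[0,0.001,0,0,0.52],[0,0.002,0,0,0.56],[0,0.004,0,0,0.6],[0,0.006,0,0,0.64],[0,0.008,0,0,0.68]]' && python3 -m inch '[[0,0.002,0,0,0.72],[0,0.004,0,0,0.76],[0,0.006,0,0,0.8],[0,0.007,0,0,0.85],[0,0.008,0,0,0.9],[0,0.008,0,0,1],[0,0.008,0,0,1],[0,0.008,0,0,1]]'
cat > chk.py <<'E'
from plant import *
from h import *
import sys
s,d=capture("scene"),capture("side")
for n,i in(("scene",s),("side",d)):
    cv2.imwrite(f"pics/{sys.argv[1]}_{n}.png",i["color"][:,:,::-1])
a,b=([x["centre"] for x in tip_of(i,"arch_mirror")] for i in(s,d))
for p in a:
    for q in b:
        x,r=tri([(cam(s),p),(cam(d),q)])
        if r[0]<12 and abs(x[2]-76)<30 and np.hypot(x[0]-615,x[1]+242)<60:print("arch",np.round(x,1),r)
E
python3 chk.py a
```

```text
time: 18.92
tool_pos: [609.9, -241.1, 393.2]
tcp_rot: [-3.142, 0.0, 1.343]
contact_force: [0.3, 1.1, -0.3]
grip_width: 31.1
finger_force: 0.1
time: 19.58
tool_pos: [618.0, -243.0, 393.2]
tcp_rot: [3.141, 0.0, 1.343]
contact_force: [-0.2, 0.2, -0.3]
grip_width: 60.6
finger_force: 0.1
time: 20.25
tool_pos: [625.5, -244.7, 393.2]
tcp_rot: [-3.142, 0.0, 1.343]
contact_force: [0.2, 0.5, 0.2]
grip_width: 91.2
finger_force: 0.0
arch [ 607.  -242.6   75.2] [2.0, 2.0]
```

```bash
python3 -m inch '[[0,0,-0.006,0,1],[0,0,-0.018,0,1],[0,0,-0.035,0,1],[0,0,-0.06,0,1],[0,0,-0.085,0,1],[0,0,-0.11,0,1],[0,0,-0.13,0,1],[0,0,-0.14,0,1]]' && python3 -m inch '[[0,0,0,0,1],[0,0,0,0,1],[0,0,0,0,1],[0,0,0,0,1]]'
python3 chk.py b; python3 - <<'E'
from plant import *
from h import *
from scipy.optimize import minimize
caps=[capture("scene"),capture("side")];M=[]
for i in caps:
    C=cam(i);e=proj(C,[625,-245,150])[0]
    t=[x for x in trace(i,"arch_mirror") if np.hypot(*(np.array(x["rect"][:2])-e))<45];print([(np.round(x["rect"]),round(x["conf"],2)) for x in t],e.round());M.append((C,t[0]["pixels"] if t else None))
yy=[(-60,0),(60,0)]+[(60*np.cos(a),110+60*np.sin(a)) for a in np.linspace(0,np.pi,25)]
def cost(v):
    x,y,z,l,yw=v;c=0
    R=cv2.Rodrigues(np.array([0,0,yw]))[0]@cv2.Rodrigues(np.array([0,l,0.]))[0]
    P=[R@np.array([tx,a,b])+[x,y,z] for tx in(-5,5) for a,b in yy]
    for C,m in M:
        if m is None: continue
        im=np.zeros((480*4,640*4),np.uint8);h=cv2.convexHull((proj(C,P)*4).astype(np.int32));cv2.fillConvexPoly(im,h,1);p=cv2.resize(im.astype(np.float32),(640,480),interpolation=cv2.INTER_AREA)
        c+=1-np.minimum(p,m).sum()/np.maximum(p,m).sum()
    return c
best=min((minimize(cost,[610,-242,77,l,-.228],method="Nelder-Mead",options=dict(initial_simplex=np.array([[610,-242,77,l,-.228]]*6)+np.vstack([np.zeros(5),np.diag([6,6,4,.08,.08])]))) for l in(0.,.2,.35)),key=lambda r:r.fun)
print(best.fun,best.x.round(3))
for i in caps:
    print([(np.round(x["centre"]),round(x["conf"],2)) for k in("tape_roll","glue_bottle","knob_grip") for x in tip_of(i,k)[:1]])
c=capture("wrist");cv2.imwrite("pics/w9.png",c["color"][:,:,::-1]);print(get_obs()["contact_force"])
E
```

```text
time: 21.12
tool_pos: [625.0, -244.4, 537.4]
tcp_rot: [3.136, 0.001, 1.343]
contact_force: [-0.0, -0.1, 0.0]
grip_width: 91.8
finger_force: 0.0
time: 21.45
tool_pos: [625.6, -244.8, 531.8]
tcp_rot: [-3.139, -0.001, 1.343]
contact_force: [-0.0, 0.3, 0.1]
grip_width: 91.7
finger_force: 0.0
arch [ 606.9 -253.1   69.2] [2.7, 2.7]
[(array([197., 257.,  75.,  53.]), 0.83)] [196. 255.]
[(array([287., 157.,  35.,  87.]), 0.84)] [289. 155.]
0.3821917176246643 [ 6.06306e+02 -2.36277e+02  7.89930e+01  2.77000e-01 -2.41000e-01]
[(array([296., 371.]), 0.8), (array([370., 372.]), 0.85), (array([242., 218.]), 0.59)]
[(array([207., 280.]), 0.92), (array([209., 339.]), 0.96), (array([363., 195.]), 0.68)]
[-0.18463194 -0.13811625  1.05343069]
```

```bash
python3 -c "
from plant import *
print(close_job())"
```

```text
the job is handed in; nothing more can be done
None
```

The job is handed in, with no verdict returned. The knob was set to zero. The arched mirror stands on the easel's ledge, leaning back about 0.28 rad with its foot about 9–11 mm from the seat point, by a rough camera fit. The robot was clear of everything.

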